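Still the flask basket over the ultrasonic bath and lower it in

TASK

The wire basket with the two brass flasks is parked tilted on the drip stand, its low end held under the stand's folded lip. Holding it only by the grip of its bail, draw it back from under the lip, carry it to the ultrasonic bath without letting it touch the bench, and steady it until it hangs level and still in the air, in line with the bath and over the middle of its mouth, for a good three seconds. Then lower it gently in until it stands on the bath's floor and let go; do not spill or slam it, do not let it knock the bath while it swings, and leave the bowl, bottle, tub and plaster model alone.

Things in the scene. Friction and masses are not known exactly. Their poses are not given: they have to be found in the camera images.
- bail: The bail, handle of the basket: a steel wire hoop with a black grip, 70 g, 151 mm over its legs. Origin: middle of the pivot axis between its feet; x along the basket, y along the pivot axis, z up to the grip. It turns almost without friction on the basket, up to stops 0.5 rad either side of square. At the start it rests on one, its top leaning 0.15 rad towards -x.
- grip (a point): Centre of the bail's black grip, a flat-sided bar 16 mm thick along the bail's x (pinch it so, from above), 70 mm long along y, 20 mm high; 90 mm above the pivot axis along the bail's z. Held here, the bail squares up with the gripper as the basket comes free, and only the basket swings.
- basket: The wire basket, 240 x 130 x 45 mm outside (x, y, z), two brass flasks fixed in it, a wire rail 14 mm above the rim at each end. Origin: middle of the pivot axis, 36 mm above its underside. Level when its z is vertical. At the start tilted 0.35 rad, +x end low. Off the lip it swings freely about y (its ends up and down), period about 1.2 s, with so little damping that a swing lasts over a minute.
- centre_of_mass (a point): Centre of mass of basket and flasks, 18 mm below the pivot axis. Mass 0.74 kg nominal (hidden, 0.6 to 0.9 kg), moment of inertia about the pivot axis 0.0049 kg m2 nominal. While the pivot accelerates at a (m/s2) along the basket's +x, the basket swings about a tilt of a / 9.81 rad with its +x end low instead of about level.
- end_plus (a point): Middle of the lower edge of the basket's +x end: 120 mm to +x of the pivot axis and 36 mm below it. 8 mm above the bench at the start.
- end_minus (a point): Middle of the lower edge of the basket's -x end: 120 mm to -x of the pivot axis and 36 mm below it.
- stand: The stainless drip stand, fixed: a pan 230 x 176 mm on 5 mm feet, its rim 17 mm above the bench, with a 12 mm round cross bar along y that carries the basket at its middle. Origin: on the bench, below the parked basket's underside centre; +x points to the basket's low end. The parked pivot axis is 12 mm to +x of the origin and 83 mm above the bench.
- lip (a point): Free edge of the stand's folded lip, which reaches 20 mm back over the end rail of the basket's low end, 3 mm above it, so the basket can be neither lifted nor levelled there. Draw it about 45 mm along its own length, towards the stand's -x and up the slope of 0.35 rad; it clears the lip after 21 mm and then swings.
- bath: The ultrasonic bath, fixed: an open empty steel tank, outside 320 x 225 x 135 mm (x, y, z), inside 280 x 185 mm, its floor 30 mm above the bench. Origin: the centre of its underside, on the bench; x along its length. The basket goes in lengthwise, either way round; standing on the floor its origin is 66 mm above the bench.
- mouth (a point): Centre of the bath's mouth, level with its rim, 135 mm above the bench.
- bowl: A small steel bowl, 84 mm wide, 35 mm high, beyond the work. Leave it alone.
- dropper: A white plastic bottle, 34 mm wide, 75 mm high, beyond the work. Leave it alone.
- tub: A round white tub, 62 mm wide, 32 mm high, beyond the work. Leave it alone.
- model: A plaster model with a row of teeth, 55 x 65 x 30 mm, beyond the work. Leave it alone.

How it is judged:
By the outcome, as a careful person would: the job done as asked, in the order asked, and still so for the second after the job is handed in, with the robot touching nothing.
It also fails if it takes over 58 s, if anything falls off the work surface, if the arm or the gripper's body presses on something with over 40 N, if the wrist force passes 120 N, or if a joint passes its speed limit or range.

ROBOT

A 6-joint arm with a two-finger parallel gripper is mounted at the origin on the work surface. World frame = base frame: x ahead of the robot, y to its left, z up, the work surface at z = 0. Lengths are in mm, angles in rad, forces in N, time in s.
With the tool pointing down it reaches from about 350 to 875 mm from the base axis. Payload 4.2 kg.
Tool frame: the origin (TCP) lies on the mounting face of the last link; the fingertips stand 173 mm ahead of it and the grasp point (between the pads) lies 155 mm ahead of it; z points along the fingers, y is the line along which they close (so a half turn about z gives the same grasp; the last joint's range is limited). The gripper opens to 85 mm and grips with 20 to 120 N. Pads are 22 mm wide; open, the fingers measure 114 mm over their backs; the gripper's body (76 mm by 85 mm) begins 54 mm behind the grasp point. The pads swing forward as they close: fully open they stand 13 mm farther back than shut.
Start: joints at [1.471, 0.385, 0.008, 0, -1.194, -0.259], TCP at [219.436, 585.19, 404.712] pointing down, gripper open.
Joint ranges: [-3.14, 3.14], [-1.21, 2.06], [-1.07, 1.41], [-3.16, 2.05], [-2.99, -0.16], [-3.1, 3.1]. Speed limits (rad/s): [2.79, 2.79, 3.14, 3.14, 3.14, 3.14].

INTERFACE

Orientations are given as a unit quaternion [x, y, z, w].
In Python, from bench import arm gives the robot as it stands. The module is installed in compiled form; this text tells all that it offers.
- The arm moves only by the tool move_arm, never from a script. Its arguments are lists of equal length, an entry for each row: "fingers": the finger opening in mm, from 0 to 85.4; "travel": the shift along the tool's x, y, z in mm, a list of three; "dr": the turn, a rotation vector about the tool's x, y, z in rad, a list of three. A call has 1 to 10 rows; each row is the pose to reach, as a shift and turn from the pose commanded when the call began, along the tool's axes at that moment; what a row does not reach only later rows make up. A row lasts 1/10 s, in which the tool goes at most 50 mm and 8.59 degrees, less where a joint would pass 70% of its speed; a pose out of reach is approached as far as the arm can. A call with a gripper value outside its range is refused whole. The fingers move at their own pace and stop on an object; the grip force is fixed at half the most. Time passes only in rows, so rows that repeat a pose let the fingers close. It gives the time, the measured TCP pose, the force, the opening and the grip force at its end, in the units of the state.
- arm.read_state(): the state, without advancing time (a new reading comes with each control period).
- arm.get_image(name): name is "scene" or "top" or "wrist"; returns the picture (384x512x3 uint8, red, green, blue); there is no depth.
- arm.camera_model(name): a dict with "intrinsics" (3x3 intrinsics, pixels), "pose" (4x4, takes a point from camera to world coordinates). Camera axes: x right, y up, looking along -z (the intrinsics and any distortion apply to the point x, -y, -z); pixel columns grow to the right and rows downward; lengths in mm; the calibration is good to about 2 mm. A picture is of the moment at which its call begins: read the wrist's pose just before it. camera_model takes no time and is no camera call; for the wrist camera it gives the pose at the moment of the call.
- arm.job_done(): hands the job in; it is judged then, once.
The state is a dict: "clock": time; "joints": joint angles; "joint_vel": joint speeds; "joint_efforts": joint torques, N m; "position": TCP position; "ee_rot": TCP orientation; "contact_force": force on the tool from outside, world axes, zero at the start; "wrist_torque": the same for the moment, N m; "gripper_width": finger opening in mm; "grasp_force": force on a finger pad.
Only numpy, scipy, OpenCV 4.12 (cv2) and the standard library are available. Lean on these libraries where they do the work, as an engineer would, in place of code of your own. Each camera call takes 0.05 s, during which the arm holds its last target. There are 200 camera calls.

## Working session

There is one attempt and no reset: what is moved stays moved. The work goes in short steps, Python scripts to look and compute and a tool call to move; the robot and the scene stay as the last step left them, time stands still between calls to the robot, and variables do not carry over. Pictures are saved under pics/ and viewed, at most 13 in all, crops included, and the job is handed in when it is done.

Besides the shell and the picture viewer there is one more tool, called after ">>>" as a command line: name --argument value ..., lists and objects as JSON in quotes. move_arm: Moves the arm, as the interface text tells. Its arguments: {"type":"object","properties":{"fingers":{"type":"array","items":{"type":"number"}},"travel":{"type":"array","items":{"type":"array","items":{"type":"number"}}},"dr":{"type":"array","items":{"type":"array","items":{"type":"number"}}}},"required":["fingers","travel","dr"]}

```bash
mkdir -p pics; cat > h.py <<'E'
from bench import arm
import numpy as np, cv2
from scipy.spatial.transform import Rotation as R
def ray(m,u,v):
    K=np.array(m["intrinsics"]);T=np.array(m["pose"])
    d=np.linalg.solve(K,[u,v,1.0]); d=np.array([d[0],-d[1],-d[2]])
    return T[:3,3],T[:3,:3]@d
def onz(m,u,v,z):
    o,d=ray(m,u,v); return o+d*(z-o[2])/d[2]
def tri(rs):
    A=0;b=0
    for o,d in rs:
        d=d/np.linalg.norm(d);P=np.eye(3)-np.outer(d,d);A=A+P;b=b+P@o
    return np.linalg.solve(A,b)
def proj(m,p):
    K=np.array(m["intrinsics"]);T=np.array(m["pose"])
    q=T[:3,:3].T@(np.array(p)-T[:3,3]);q=K@[q[0],-q[1],-q[2]];return q[:2]/q[2]
E
python3 - <<'E'
from h import *
for n in("scene","top","wrist"):
    im=arm.get_image(n);cv2.imwrite(f"pics/{n}0.png",im[:,:,::-1]); m=arm.camera_model(n);print(n,np.round(m["intrinsics"],1).tolist(),np.round(m["pose"],3).tolist(),[k for k in m])
s=arm.read_state();print(s)
E
```

```text
scene [[359.4, 0.0, 253.9], [0.0, 359.4, 191.2], [0.0, 0.0, 1.0]] [[0.384, -0.688, 0.616, 1176.17], [0.923, 0.292, -0.25, -238.629], [-0.008, 0.665, 0.747, 801.683], [0.0, 0.0, 0.0, 1.0]] ['intrinsics', 'pose']
top [[383.0, 0.0, 251.5], [0.0, 383.0, 188.1], [0.0, 0.0, 1.0]] [[-0.022, 0.987, -0.162, 437.628], [-1.0, -0.023, 0.0, 4.077], [-0.004, 0.162, 0.987, 1162.468], [0.0, 0.0, 0.0, 1.0]] ['intrinsics', 'pose']
wrist [[329.5, 0.0, 258.2], [0.0, 329.5, 194.8], [0.0, 0.0, 1.0]] [[-0.352, 0.898, 0.265, 287.286], [-0.936, -0.338, -0.098, 560.082], [0.001, -0.283, 0.959, 372.724], [0.0, 0.0, 0.0, 1.0]] ['intrinsics', 'pose']
{'clock': 0.15, 'joints': array([ 1.47058655e+00,  3.85395334e-01,  6.95650059e-03, -3.74396519e-04,
       -1.19399423e+00, -2.58616634e-01]), 'joint_vel': array([-0.00072191, -0.00198851,  0.0042116 , -0.0006322 , -0.00021532,
       -0.00108615]), 'joint_efforts': array([ 1.50523974e-04, -3.92678726e+01,  1.88581949e+01,  4.18868512e+00,
       -3.40479761e-03, -5.25495381e-08]), 'position': array([219.38963719, 585.07628542, 403.86656332]), 'ee_rot': array([ 9.83935913e-01, -1.78520081e-01, -1.08713818e-04,  8.29570212e-04]), 'contact_force': array([0.55718059, 0.04923437, 0.64145425]), 'wrist_torque': array([ 0.01208253, -0.03126607, -0.02486642]), 'grasp_force': 0.0, 'gripper_width': 85.33556597821985}
```

View pics/scene0.png

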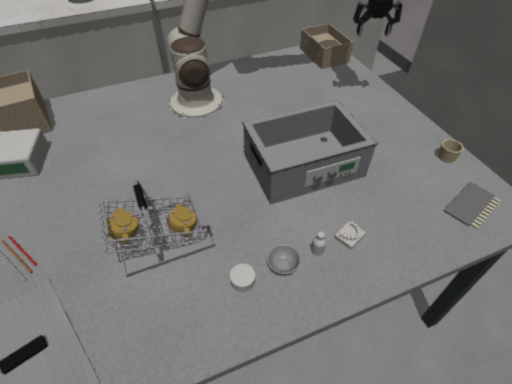

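View pics/top0.png

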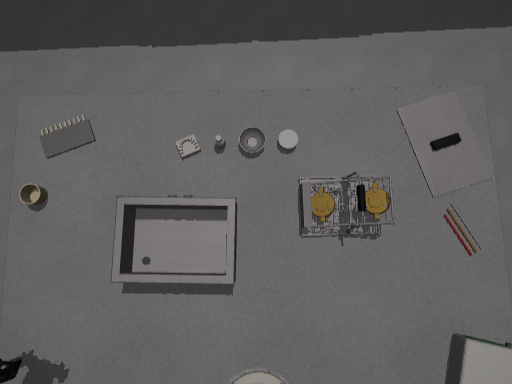

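View pics/wrist0.png

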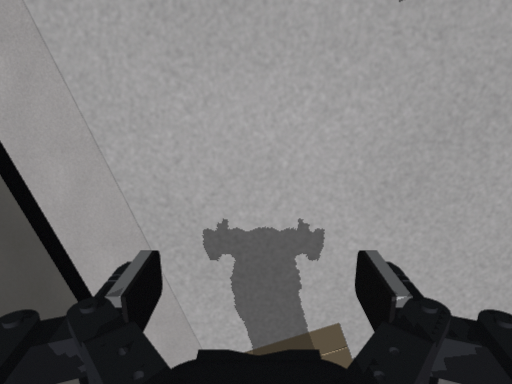

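Scene: stand with basket at lower left, grip near (140,196); bath right. Top: basket around (345,205), grip (361,198), low (lip) end apparently left (+y); bath centred near (177,240). The wrist view sees only the bench.

```bash
python3 - <<'E'
from h import *
t=cv2.imread("pics/top0.png");s=cv2.imread("pics/scene0.png")
for n,im,(x0,x1,y0,y1) in(("top",t,(345,380,170,225)),("scene",s,(125,160,175,220))):
    g=im.max(2)[y0:y1,x0:x1]; k=(g<30).astype(np.uint8)
    c,_=cv2.findContours(k,cv2.RETR_EXTERNAL,cv2.CHAIN_APPROX_NONE);c=max(c,key=cv2.contourArea)
    print(n,cv2.contourArea(c),cv2.minAreaRect(c+np.array([x0,y0])))
a=cv2.resize(t[165:245,290:400],None,fx=5,fy=5,interpolation=cv2.INTER_CUBIC)
b=cv2.resize(t[185:295,100:245],(400,303));c2=cv2.resize(s[175:275,95:220],(400,320),interpolation=cv2.INTER_CUBIC)
o=np.zeros((600,800,3),np.uint8);o[:280,:385]=cv2.resize(a,(385,280));o[290:593,:400]=b;o[:320,400:]=c2
cv2.imwrite("pics/crop1.png",o)
E
```

```text
top 162.5 ((360.8984680175781, 197.57867431640625), (25.363950729370117, 7.409693241119385), 85.91438293457031)
scene 99.5 ((140.07546997070312, 196.26414489746094), (23.351295471191406, 6.31858491897583), 74.05460357666016)
```

View pics/crop1.png

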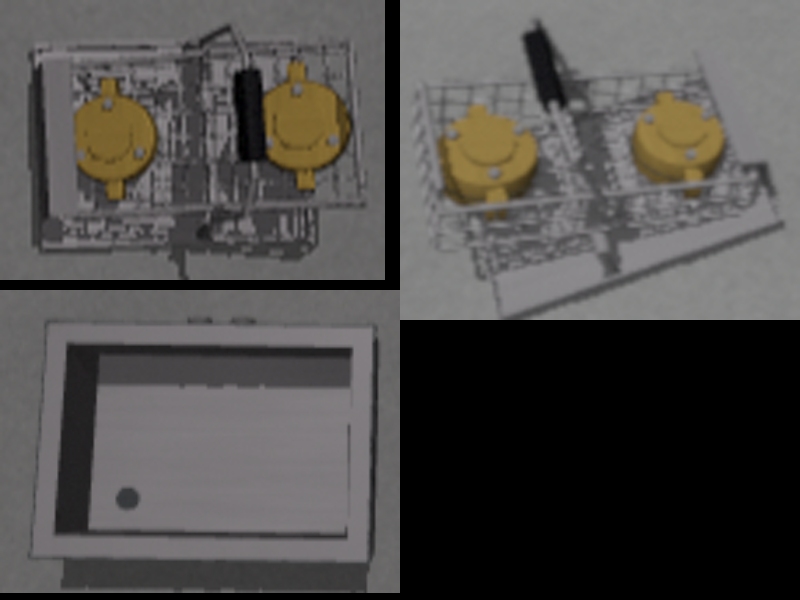

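Crop: the lip is the flat strip at the left (+y) end, so the stand's +x is about world +y, and the grip leans towards -y. The bath's rim is clean in the top view.

```bash
python3 - <<'E'
from h import *
t=cv2.imread("pics/top0.png");s=cv2.imread("pics/scene0.png")
mt=arm.camera_model("top");ms=arm.camera_model("scene")
def ends(r):
    b=cv2.boxPoints(r);b=b[np.argsort(b[:,1])];return b[:2].mean(0),b[2:].mean(0)
rt=((360.9,197.6),(25.4,7.4),85.9);rs=((140.1,196.3),(23.4,6.3),74.05)
print("grip c",tri([ray(mt,*rt[0]),ray(ms,*rs[0])]))
et=ends(rt);es=ends(rs)
print(et,es)
# top-image up = +x (far); scene up = toward robot (-x)
for a,b in((et[0],es[1]),(et[1],es[0])):print("end",tri([ray(mt,*a),ray(ms,*b)]))
for e in et:print(onz(mt,*e,172))
# bath outer corners, top view
k=cv2.inRange(cv2.cvtColor(t,cv2.COLOR_BGR2GRAY)[185:295,100:245],105,255)
b=lambda x,y:(100+x*145/400,185+(y-290)*110/303)
cs=[b(47,322),b(376,324),b(370,562),b(32,557)]
g=cv2.cvtColor(t,cv2.COLOR_BGR2GRAY)
ic=[b(68,345),b(352,347),b(348,537),b(55,534)]
ic2=cv2.cornerSubPix(g,np.array(ic,np.float32).reshape(-1,1,2),(3,3),(-1,-1),(3,50,.01)).reshape(-1,2)
cs2=cv2.cornerSubPix(g,np.array(cs,np.float32).reshape(-1,1,2),(3,3),(-1,-1),(3,50,.01)).reshape(-1,2)
for n,q in(("out",cs),("outsub",cs2),("in",ic),("insub",ic2)):
    P=np.array([onz(mt,*p,135)[:2] for p in q]);L=[np.linalg.norm(P[i]-P[i-1]) for i in range(4)]
    e=(P[0]+P[3]-P[1]-P[2]);print(n,np.round(P,1).tolist(),"c",P.mean(0).round(1),"L",np.round(L,1),"yaw",np.arctan2(e[1],e[0]))
# scene rim corners for height
sc=[(245,124),(338,109),(371,151),(270,165)]
gs=cv2.cvtColor(s,cv2.COLOR_BGR2GRAY)
sc2=cv2.cornerSubPix(gs,np.array(sc,np.float32).reshape(-1,1,2),(4,4),(-1,-1),(3,50,.01)).reshape(-1,2);print(sc2.tolist())
# top TR=( +x,-y) BR=(-x,-y) ; scene: left near robot = (-x,-y)
o=cs2
for a,bq in((o[2],sc2[0]),(o[3],sc2[1]),(o[0],sc2[2]),(o[1],sc2[3])):print("rim",tri([ray(mt,*a),ray(ms,*bq)]))
# flasks gold
for n,im in(("t",t),("s",s)):
    h=cv2.cvtColor(im,cv2.COLOR_BGR2HSV);k=cv2.inRange(h,(12,120,60),(32,255,255))
    N,_,st,ce=cv2.connectedComponentsWithStats(k);print(n,[(st[i,4],ce[i].round(1)) for i in range(1,N) if st[i,4]>150])
# stand pan/lip corners in top
E
```

```text
grip c [ 568.86060548 -278.68162205  173.61040661]
(array([359.99197, 184.93251], dtype=float32), array([361.808 , 210.2675], dtype=float32)) (array([136.88487, 185.05043], dtype=float32), array([143.31514, 207.54958], dtype=float32))
end [ 602.84862564 -278.93319459  170.92001533]
end [ 535.18645513 -278.11079294  178.21059541]
[ 602.37968242 -280.46332288  172.        ]
[ 535.68591583 -280.61262064  172.        ]
out [[591.6, 369.2], [582.2, 45.8], [354.5, 55.1], [366.3, 375.6]] c [473.6 211.4] L [225.4 323.5 227.8 320.7] yaw 1.537996768631858
outsub [[591.5, 370.7], [580.4, 49.1], [355.7, 57.2], [368.1, 379.0]] c [473.9 214. ] L [223.5 321.8 224.8 322.1] yaw 1.5341713301131623
in [[568.3, 347.8], [560.0, 69.6], [378.2, 75.7], [387.2, 354.5]] c [473.4 211.9] L [181.3 278.3 181.9 279. ] yaw 1.5397053592392786
insub [[571.7, 349.9], [560.4, 70.1], [379.9, 77.1], [387.8, 356.2]] c [474.9 213.4] L [184.  280.  180.6 279.2] yaw 1.536560278678517
[[241.56068420410156, 121.36367797851562], [338.0, 109.0], [371.0, 151.0], [270.0, 165.0]]
rim [355.92342931  57.01060757 138.06033167]
rim [365.22505623 393.71056127  93.97917623]
rim [591.69843258 372.75830158 105.85072153]
rim [577.50266962  48.84463769 157.5632292 ]
t [(np.int32(538), array([376.3, 200.4])), (np.int32(492), array([322.3, 204.2]))]
s [(np.int32(516), array([181.2, 218.9])), (np.int32(606), array([121.7, 224. ]))]
```

>>> move_arm --fingers '[85,85,85,85,85,85,85,85,85,85]' --travel '[[30,33,-3],[65,70,-5],[100,107,-8],[134,144,-10],[168,181,-12],[202,218,-14],[236,254,-16],[270,291,-18],[304,328,-20],[338,365,-22]]' --dr '[[0,0,-0.05],[0,0,-0.1],[0,0,-0.15],[0,0,-0.2],[0,0,-0.25],[0,0,-0.3],[0,0,-0.359],[0,0,-0.359],[0,0,-0.359],[0,0,-0.359]]'

```text
clock: 1.15
position: [406.5, 125.7, 426.8]
ee_rot: [1.0, 0.0, 0.0, -0.0]
contact_force: [1.5, 0.4, 0.0]
gripper_width: 84.9
grasp_force: 0.0
```

```bash
python3 - <<'E'
from h import *
s=arm.read_state();M=R.from_quat(s["ee_rot"]).as_matrix()
print(s["clock"],s["position"],s["joints"],M.round(4).tolist())
print("to hover",M.T@(np.array([569,-266,430])-s["position"]))
E
```

```text
1.15 [406.51924994 125.71725695 426.82299332] [ 6.84882796e-01  1.80359613e-02 -4.07888049e-01 -9.10251040e-05
 -1.14426354e+00  8.86807602e-01] [[1.0, 0.0009, 0.0004], [0.0009, -1.0, 0.0004], [0.0004, -0.0004, -1.0]]
to hover [162.14656439 391.85481743  -3.28490774]
```

>>> move_arm --fingers '[85,85,85,85,85,85,85,85,85,85]' --travel '[[18,44,0],[37,89,-1],[56,134,-1],[74,179,-1],[93,224,-2],[111,269,-2],[130,314,-2],[148,358,-3],[162,392,-3],[162,392,-3]]' --dr '[[0,0,0],[0,0,0],[0,0,0],[0,0,0],[0,0,0],[0,0,0],[0,0,0],[0,0,0],[0,0,0],[0,0,0]]'

```text
clock: 2.15
position: [569.5, -267.9, 427.6]
ee_rot: [1.0, -0.002, -0.001, 0.0]
contact_force: [-1.3, 0.7, -1.0]
gripper_width: 85.3
grasp_force: 0.0
```

```bash
python3 - <<'E'
from h import *
s=arm.read_state();m=arm.camera_model("wrist");im=arm.get_image("wrist");cv2.imwrite("pics/w1.png",im[:,:,::-1])
print(s["clock"],s["position"],s["joint_vel"].round(3),s["joints"])
for p in([569,-279,172],[569,-266,172]):print(proj(m,p))
g=im.max(2);k=(g<30).astype(np.uint8);N,_,st,ce=cv2.connectedComponentsWithStats(k);print([(st[i].tolist(),ce[i].round(1).tolist()) for i in range(1,N) if st[i,4]>300])
E
```

```text
2.15 [ 569.54476392 -267.87958415  427.55258664] [ 0.056 -0.052 -0.067 -0.027 -0.006 -0.033] [-1.82847173e-01  3.78846233e-01  5.64061944e-02  4.55249474e-04
 -1.25040122e+00  1.74883158e+00]
[274.44886603 203.18028858]
[256.27639039 203.27623537]
[([264, 154, 24, 98, 629], [269.7, 205.2]), ([0, 251, 512, 133, 23863], [254.3, 339.3])]
```

View pics/w1.png

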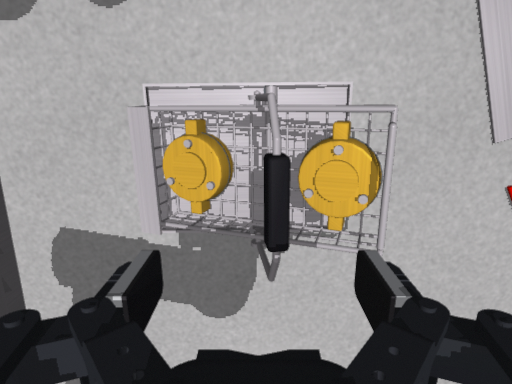

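Wrist: the grip is a black bar around (277,202), upright in the image; the lip is on the left (135–155), the raised end at the right.

```bash
python3 - <<'E'
from h import *
arm.get_image("wrist");s=arm.read_state();m=arm.camera_model("wrist");im=arm.get_image("wrist")
print(s["clock"],s["position"],s["joint_vel"].round(3))
k=(im.max(2)<50).astype(np.uint8);k[:140]=0;k[258:]=0;k[:,:250]=0;k[:,310:]=0
k=cv2.morphologyEx(k,cv2.MORPH_OPEN,np.ones((7,7)))
c,_=cv2.findContours(k,0,1);c=max(c,key=cv2.contourArea);r=cv2.minAreaRect(c);print(r,cv2.contourArea(c))
mt=arm.camera_model("top");ms=arm.camera_model("scene")
W=ray(m,*r[0]);print(tri([W,ray(mt,360.9,197.6)]),tri([W,ray(ms,140.1,196.3)]),tri([W,ray(ms,140.1,196.3),ray(mt,360.9,197.6)]),onz(m,*r[0],173))
b=cv2.boxPoints(r);b=b[np.argsort(b[:,1])]
a,e=onz(m,*b[:2].mean(0),173),onz(m,*b[2:].mean(0),173);print(a,e)
# flasks
for n,c in(("w",m),):
    h=cv2.cvtColor(im,cv2.COLOR_RGB2HSV);q=cv2.inRange(h,(12,120,60),(32,255,255))
    N,_,st,ce=cv2.connectedComponentsWithStats(q);print([(st[i,4],ce[i].round(1),onz(c,*ce[i],z)) for i,z in zip([j for j in range(1,N) if st[j,4]>800],(85,85))])
    F=[ce[j] for j in range(1,N) if st[j,4]>800]
F.sort(key=lambda p:p[0])
for f,t_,s_ in zip(F,((322.3,204.2),(376.3,200.4)),((181.2,218.9),(121.7,224.))):print("flask",tri([ray(m,*f),ray(mt,*t_),ray(ms,*s_)]))
E
```

```text
2.25 [ 568.50628747 -264.80625019  428.36505623] [ 0.034 -0.03  -0.021  0.001  0.001 -0.001]
((280.91192626953125, 201.07843017578125), (25.18576431274414, 96.03340148925781), 0.8303155303001404) 2231.5
[ 569.01709016 -280.57278185  171.29481343] [ 570.17084992 -278.74885622  174.47974597] [ 569.16290442 -279.2553992   173.33337555] [ 569.6471007  -280.29242682  173.        ]
[ 604.08188323 -280.17966078  173.        ] [ 532.07759682 -280.41545836  173.        ]
[(np.int32(3984), array([200. , 164.6]), array([ 578.59552034, -208.02954899,   85.        ])), (np.int32(5447), array([342.8, 175. ]), array([ 568.10494718, -346.07889991,   85.        ]))]
flask [ 569.62766683 -201.11156491   47.44735353]
flask [ 570.49116487 -341.82810533  100.36586546]
```

>>> move_arm --fingers '[85,85,85,85,85,85,85,85,85,85]' --travel '[[0,-1,8],[0,-1,22],[0,-1,38],[0,-1,54],[0,-1,70],[0,-1,84],[0,-1,94],[0,-1,100],[0,-1,102],[0,-1,102]]' --dr '[[0,0,0],[0,0,0],[0,0,0],[0,0,0],[0,0,0],[0,0,0],[0,0,0],[0,0,0],[0,0,0],[0,0,0]]'

```text
clock: 3.3
position: [568.7, -263.0, 327.8]
ee_rot: [1.0, 0.0, 0.0, 0.0]
contact_force: [0.1, -0.5, 1.0]
gripper_width: 85.1
grasp_force: 0.0
```

>>> move_arm --fingers '[60,45,35,28,22,16,12,10,10,10]' --travel '[[0,0,0],[0,0,0],[0,0,0],[0,0,0],[0,0,0],[0,0,0],[0,0,0],[0,0,0],[0,0,0],[0,0,0]]' --dr '[[0,0,0],[0,0,0],[0,0,0],[0,0,0],[0,0,0],[0,0,0],[0,0,0],[0,0,0],[0,0,0],[0,0,0]]'

```text
clock: 4.3
position: [568.5, -263.1, 327.2]
ee_rot: [1.0, -0.0, -0.0, -0.0]
contact_force: [0.4, -0.2, -2.6]
gripper_width: 15.1
grasp_force: 59.8
```

```bash
python3 - <<'E'
from h import *
s=arm.read_state();print({k:np.round(v,3) for k,v in s.items()})
a=arm.get_image("scene");b=arm.get_image("wrist")
o=np.zeros((384,800,3),np.uint8);o[:,:400]=cv2.resize(a[150:300,70:230],(400,384));o[:,400:]=cv2.resize(b,(400,384));cv2.imwrite("pics/g1.png",o[:,:,::-1])
E
```

```text
{'clock': np.float64(4.3), 'joints': array([-0.176,  0.448, -0.095, -0.   , -1.028,  1.747]), 'joint_vel': array([-0.002, -0.   ,  0.   , -0.001, -0.001, -0.   ]), 'joint_efforts': array([ -0.049, -42.322,  18.076,   4.233,  -0.133,   0.044]), 'position': array([ 568.523, -263.073,  327.172]), 'ee_rot': array([ 1., -0., -0., -0.]), 'contact_force': array([ 0.401, -0.15 , -2.606]), 'wrist_torque': array([ 0.043, -0.152, -0.036]), 'grasp_force': np.float64(59.76), 'gripper_width': np.float64(15.053)}
```

View pics/g1.png

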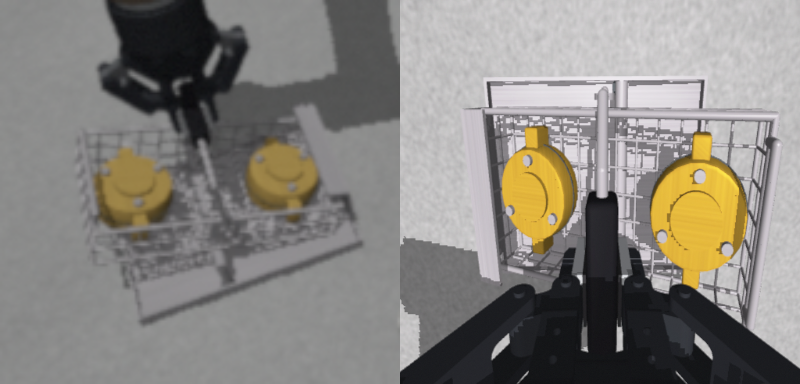

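Grip held (15 mm, 60 N), bail upright between the pads, flasks at (130,190) and (282,175) in the left crop; lip still over the low end. Prepare the swing meter, then draw.

```bash
cat >> h.py <<'E'
MS=arm.camera_model("scene")
def gold(im):
    h=cv2.cvtColor(im,cv2.COLOR_RGB2HSV);q=cv2.inRange(h,(12,120,50),(32,255,255))
    N,_,st,ce=cv2.connectedComponentsWithStats(q);i=sorted(range(1,N),key=lambda j:-st[j,4])[:2]
    return sorted([(*ce[j],st[j,4]) for j in i])
def theta(im,x0):  # rays onto vertical plane x=x0; +y is basket +x; positive = +x end low
    P=[]
    for u,v,a in gold(im):
        o,d=ray(MS,u,v);P.append(o+d*(x0-o[0])/d[0])
    d=P[1]-P[0]; return -np.arctan2(d[2],d[1]),np.hypot(d[1],d[2]),(P[0]+P[1])/2
def swing(n,x0):
    T=[];TH=[];Y=[]
    for i in range(n):
        s=arm.read_state();im=arm.get_image("scene")
        T.append(s["clock"]);Y.append(s["position"]);TH.append(theta(im,x0)[0])
    return np.array(T),np.array(TH),np.array(Y)
E
python3 - <<'E'
from h import *
im=arm.get_image("scene");print(gold(im),theta(im,568.5))
E
```

```text
[(np.float64(122.59166666666667), np.float64(223.88333333333333), np.int32(600)), (np.float64(181.8962818003914), np.float64(218.6614481409002), np.int32(511))] (np.float64(0.34736204355503175), np.float64(149.11489795843485), array([ 568.5       , -268.20264702,   72.03222102]))
```

>>> move_arm --fingers '[8,8,8,8,8,8,8,8,8,8]' --travel '[[0,3,-1],[0,9.5,-3.5],[0,19,-7],[0,30,-11],[0,39.5,-14.5],[0,42,-18],[0,42,-40],[0,42,-75],[0,42,-105],[0,42,-120]]' --dr '[[0,0,0],[0,0,0],[0,0,0],[0,0,0],[0,0,0],[0,0,0],[0,0,0],[0,0,0],[0,0,0],[0,0,0]]'

```text
clock: 5.45
position: [568.5, -305.7, 451.3]
ee_rot: [1.0, -0.0, 0.003, 0.001]
contact_force: [1.4, -0.5, -8.6]
gripper_width: 15.0
grasp_force: 59.4
```

```bash
python3 - <<'E'
from h import *
t,th,Y=swing(26,568.5);np.savez("s1",t=t,th=th,Y=Y)
print(t[0],th.round(3),Y[::5].round(1).tolist())
from scipy.optimize import least_squares
f=lambda p:p[0]+p[1]*np.cos(p[3]*(t-t[0]))+p[2]*np.sin(p[3]*(t-t[0]))-th
r=least_squares(f,[0,.2,0,5.2]);print(r.x,np.hypot(*r.x[1:3]),2*np.pi/r.x[3],np.std(r.fun))
s=arm.read_state();print(s["clock"],s["position"],s["gripper_width"],s["contact_force"])
cv2.imwrite("pics/s1.png",arm.get_image("scene")[:,:,::-1])
E
```

```text
5.45 [-0.255 -0.233 -0.202 -0.149 -0.091 -0.03   0.035  0.102  0.152  0.201
  0.228  0.246  0.25   0.236  0.208  0.168  0.117  0.056 -0.006 -0.066
 -0.13  -0.176 -0.212 -0.232 -0.25  -0.232] [[568.5, -305.7, 451.3], [568.1, -305.0, 445.3], [568.6, -305.2, 446.3], [568.6, -305.2, 447.4], [568.6, -305.2, 447.6], [568.6, -305.1, 447.6]]
[ 2.20692038e-03 -2.47143280e-01  4.12536980e-02  5.09386713e+00] 0.25056270387285695 1.2334804090717004 0.004367670338176892
6.75 [ 568.60316562 -305.16503338  447.61926188] 15.168923028289951 [-0.11508794  0.04730424 -8.60463387]
```

View pics/s1.png

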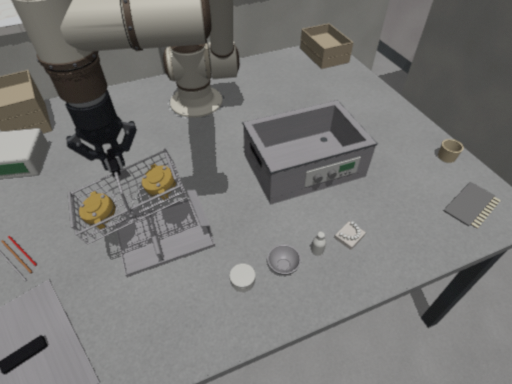

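The basket hangs clear of the stand at (70–185,155–230) and swings ±0.25 rad with a 1.23 s period. I'll plan a carry whose accelerations cancel that swing.

```bash
cat >> h.py <<'E'
from scipy.optimize import least_squares
W=5.094;G=9810.
def fit(t,th,w=None):
    f=lambda p:p[0]+p[1]*np.cos((p[3] if w is None else w)*(t-t[-1]))+p[2]*np.sin((p[3] if w is None else w)*(t-t[-1]))-th
    r=least_squares(f,[0,.1,0,W] if w is None else [0,.1,0]);return r.x,np.std(r.fun)
def plan(th0,dth0,dist,n,tau=0.02,hold=2):
    """rows y[1..n] (mm along basket +x), last `hold` rows at dist, that leave theta=theta'=0"""
    dt=.1; m=n-hold
    D=np.zeros((n+1,n+1)) # velocity jumps at start of row i
    V=np.zeros((n,n))
    for i in range(n):
        V[i,i]=1/dt
        if i: V[i,i-1]=-1/dt
    J=V.copy();J[1:]-=V[:-1]            # jump at time i*dt
    te=n*dt; tr=te-(np.arange(n)*dt+tau)
    a=(W*W/G)*np.vstack([np.sin(W*tr)/W,np.cos(W*tr)])@J
    c0=np.array([th0*np.cos(W*te)+dth0/W*np.sin(W*te),-th0*W*np.sin(W*te)+dth0*np.cos(W*te)])
    C=np.vstack([a*100,np.eye(n)[m:]]);d=np.r_[-c0*100,[dist]*(n-m)]
    J3=np.diff(np.vstack([np.zeros(n),J,np.zeros(n)]),axis=0)
    H=J3.T@J3+1e-3*J.T@J
    K=np.block([[H,C.T],[C,np.zeros((len(C),len(C)))]])
    y=np.linalg.solve(K,np.r_[np.zeros(n),d])[:n]
    return y
def sim(y,th0,dth0,tau=0.02):
    v=np.diff(np.r_[0,y])/.1;j=np.diff(np.r_[0,v]);T=np.arange(0,len(y)*.1+.6,.05);th=th0*np.cos(W*T)+dth0/W*np.sin(W*T)
    for i,x in enumerate(j):
        q=T-i*.1-tau;th=th+np.where(q>0,W/G*x*np.sin(W*np.maximum(q,0)),0)
    return T,th
E
python3 - <<'E'
from h import *
z=np.load("s1.npz");t,th=z["t"],z["th"]
x,e=fit(t,th);print(x,e)
now=arm.read_state()["clock"];q=x[3]*(now-t[-1]);print(now)
th0=x[1]*np.cos(q)+x[2]*np.sin(q);d0=x[3]*(-x[1]*np.sin(q)+x[2]*np.cos(q));print(th0,d0)
for n in(22,26,29):
    y=plan(th0,d0,518,n);T,s=sim(y,th0,d0);print(n,y.round(1).tolist(),"maxstep",np.diff(np.r_[0,y]).max().round(1),np.diff(np.r_[0,y]).min().round(1),s[::2].round(2).tolist())
E
```

```text
[ 2.20691754e-03 -2.42801444e-01  6.18799487e-02  5.09386706e+00] 0.004367670338182522
6.8
-0.18180102421681238 0.878305243691836
22 [0.4, 1.7, 5.2, 12.6, 26.1, 47.6, 78.5, 119.1, 168.1, 223.0, 280.4, 336.4, 387.3, 430.3, 463.8, 487.8, 503.1, 511.8, 516.0, 517.6, 518.0, 518.0] maxstep 57.4 0.0 [-0.18, -0.07, 0.05, 0.17, 0.26, 0.29, 0.27, 0.2, 0.11, 0.01, -0.07, -0.13, -0.16, -0.16, -0.13, -0.1, -0.07, -0.04, -0.02, -0.01, -0.0, -0.0, -0.0, -0.0, -0.0, 0.0, 0.0, 0.0]
26 [-0.2, -0.3, 0.2, 3.1, 10.3, 24.2, 46.5, 78.1, 118.4, 165.9, 217.4, 269.6, 319.0, 362.7, 398.9, 427.3, 448.7, 464.5, 476.7, 486.8, 496.0, 504.3, 511.2, 515.9, 518.0, 518.0] maxstep 52.2 -0.2 [-0.18, -0.07, 0.05, 0.17, 0.24, 0.27, 0.24, 0.18, 0.09, 0.0, -0.07, -0.11, -0.11, -0.1, -0.07, -0.04, -0.03, -0.02, -0.02, -0.03, -0.04, -0.04, -0.03, -0.02, -0.01, -0.0, 0.0, 0.0, 0.0, -0.0, -0.0, -0.0]
29 [-0.5, -1.5, -2.8, -3.3, -1.5, 4.3, 15.7, 33.6, 58.2, 88.6, 123.1, 159.8, 196.3, 231.0, 262.6, 291.0, 316.5, 340.3, 363.4, 386.8, 410.8, 435.0, 458.3, 479.2, 496.2, 508.4, 515.4, 518.0, 518.0] maxstep 36.6 -1.3 [-0.18, -0.08, 0.05, 0.16, 0.23, 0.25, 0.21, 0.14, 0.04, -0.05, -0.11, -0.13, -0.11, -0.07, -0.01, 0.05, 0.08, 0.09, 0.07, 0.03, -0.02, -0.06, -0.08, -0.09, -0.07, -0.05, -0.03, -0.01, -0.0, -0.0, -0.0, -0.0, -0.0, -0.0, 0.0]
```

>>> move_arm --fingers '[8,8,8,8,8,8,8,8,8,8]' --travel '[[0,0.5,-3],[0,1.5,-8],[0,3,-14],[0,3.5,-20],[0,1.5,-26],[-1,-4.5,-32],[-3,-15.5,-38],[-6,-33.5,-44],[-10.5,-58,-48],[-16,-88.5,-50]]' --dr '[[0,0,0],[0,0,0],[0,0,0],[0,0,0],[0,0,0],[0,0,0],[0,0,0],[0,0,0],[0,0,0],[0,0,0]]'

```text
clock: 7.8
position: [552.0, -215.1, 498.4]
ee_rot: [1.0, -0.0, 0.001, -0.0]
contact_force: [0.3, 0.9, -8.5]
gripper_width: 15.5
grasp_force: 59.3
```

>>> move_arm --fingers '[8,8,8,8,8,8,8,8,8,8]' --travel '[[-6.5,-34.5,0],[-13,-71.5,0],[-20,-108,0],[-26,-142.5,0],[-32,-174,0],[-37,-202.5,0],[-42,-228,0],[-46,-252,0],[-50.5,-275,0],[-55,-298.5,0]]' --dr '[[0,0,0],[0,0,0],[0,0,0],[0,0,0],[0,0,0],[0,0,0],[0,0,0],[0,0,0],[0,0,0],[0,0,0]]'

```text
clock: 8.8
position: [495.8, 83.4, 498.4]
ee_rot: [1.0, 0.001, 0.0, -0.0]
contact_force: [-0.1, -0.6, -8.5]
gripper_width: 15.3
grasp_force: 59.4
```

>>> move_arm --fingers '[8,8,8,8,8,8,8,8,8,8]' --travel '[[-4.5,-24,0],[-9,-48,0],[-13,-71.5,0],[-17,-92,0],[-20,-109,0],[-22,-121.5,0],[-23.5,-128.5,0],[-24,-131,0],[-24,-131,0],[-24,-131,0]]' --dr '[[0,0,0.004],[0,0,0.01],[0,0,0.016],[0,0,0.022],[0,0,0.028],[0,0,0.032],[0,0,0.034],[0,0,0.034],[0,0,0.034],[0,0,0.034]]'

```text
clock: 9.8
position: [473.5, 212.3, 497.6]
ee_rot: [1.0, -0.017, -0.0, 0.0]
contact_force: [-0.2, -0.1, -8.9]
gripper_width: 14.3
grasp_force: 59.3
```

```bash
python3 - <<'E'
from h import *
t,th,Y=swing(25,474);np.savez("s2",t=t,th=th,Y=Y)
print(t[0],th.round(3),Y[::6].round(1).tolist())
x,e=fit(t,th,W);print(x,np.hypot(*x[1:3]),e)
s=arm.read_state();print(s["clock"],s["position"],s["ee_rot"],s["gripper_width"])
m=arm.camera_model("wrist");np.save("mw",m["pose"]);a=arm.get_image("wrist")
cv2.imwrite("pics/w2.png",a[:,:,::-1]);im=arm.get_image("top");cv2.imwrite("pics/t2.png",im[:,:,::-1]);im2=arm.get_image("scene");cv2.imwrite("pics/s2.png",im2[:,:,::-1])
o=np.zeros((600,800,3),np.uint8);o[:300,:400]=cv2.resize(a,(400,300));o[:300,400:]=cv2.resize(im[170:305,90:270],(400,300));o[300:,:400]=cv2.resize(im2[60:225,215:435],(400,300));cv2.imwrite("pics/c2.png",o[:,:,::-1])
E
```

```text
9.8 [0.05  0.055 0.063 0.079 0.083 0.085 0.092 0.092 0.09  0.085 0.084 0.072
 0.062 0.051 0.043 0.034 0.022 0.013 0.011 0.011 0.011 0.013 0.017 0.03
 0.036] [[473.5, 212.3, 497.6], [473.6, 212.5, 497.6], [473.5, 212.8, 497.6], [473.5, 212.8, 497.6], [473.5, 212.8, 497.6]]
[ 0.05149161 -0.01394794  0.03918315] 0.04159163453190045 0.0022916359153292406
11.05 [473.48411689 212.7948565  497.57792465] [ 9.99857084e-01 -1.69059794e-02 -3.31491744e-06  1.34861754e-05] 15.002029773669575
```

View pics/c2.png

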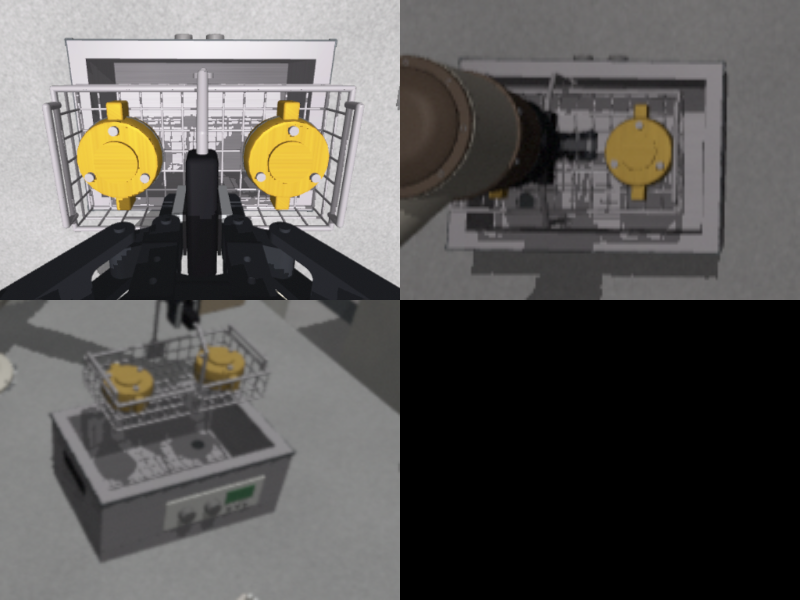

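The basket hangs over the bath (crops: wrist rim corners near (66,40)/(335,40), basket inside it). A residual swing of 0.042 rad remains about the measured mean (the 0.05 offset is a view bias from the yawed plane). Check the centring and plan a correction.

```bash
python3 - <<'E'
from h import *
m=dict(arm.camera_model("wrist"));m["pose"]=np.load("mw.npy")
g=cv2.cvtColor(cv2.imread("pics/w2.png"),cv2.COLOR_BGR2GRAY)
c=cv2.cornerSubPix(g,np.array([(84.5,51),(429.5,51)],np.float32).reshape(-1,1,2),(4,4),(-1,-1),(3,50,.01)).reshape(-1,2)
P=[onz(m,*p,135) for p in c];e=P[0]-P[1];L=np.linalg.norm(e[:2]);u=e[:2]/L;n=np.array([-u[1],u[0]])
print(c,np.round(P,1).tolist(),L,np.arctan2(u[1],u[0]),"centre",(P[0]+P[1])[:2]/2+n*112.5)
z=np.load("s2.npz");t,th=z["t"],z["th"];x,e=fit(t,th,W)
now=arm.read_state()["clock"];q=W*(now-t[-1]);th0=x[1]*np.cos(q)+x[2]*np.sin(q);d0=W*(-x[1]*np.sin(q)+x[2]*np.cos(q));print(now,th0,d0)
for n in(12,14,16):
    y=plan(th0,d0,0.,n);T,s=sim(y,th0,d0);print(n,y.round(1).tolist(),s[::2].round(3).tolist())
E
```

```text
[[ 82.521614  49.487373]
 [431.03357   50.86378 ]] [[594.4, 372.3, 135.0], [582.0, 49.0, 135.0]] 323.59537453904966 1.5323541039143305 centre [475.79936085 214.96401314]
11.2 0.02604950430077333 0.16516562608103985
12 [-1.7, -4.7, -7.8, -9.7, -9.7, -7.9, -5.3, -2.6, -0.8, -0.1, 0.0, 0.0] [0.026, 0.035, 0.032, 0.019, 0.004, -0.007, -0.012, -0.011, -0.007, -0.003, -0.001, -0.0, 0.0, 0.0, 0.0, 0.0, 0.0, -0.0]
14 [-1.3, -3.8, -6.6, -8.4, -8.7, -7.4, -4.8, -2.0, 0.2, 1.3, 1.2, 0.6, -0.0, 0.0] [0.026, 0.036, 0.033, 0.021, 0.006, -0.008, -0.015, -0.015, -0.01, -0.004, 0.001, 0.003, 0.002, 0.0, 0.0, 0.0, 0.0, 0.0, 0.0, -0.0]
16 [-0.8, -2.4, -4.3, -5.6, -5.8, -4.7, -2.6, -0.0, 2.3, 3.9, 4.2, 3.4, 2.0, 0.7, 0.0, 0.0] [0.026, 0.037, 0.036, 0.026, 0.009, -0.007, -0.018, -0.022, -0.018, -0.011, -0.002, 0.004, 0.006, 0.005, 0.002, 0.0, -0.0, -0.0, -0.0, -0.0, -0.0, -0.0]
```

>>> move_arm --fingers '[8,8,8,8,8,8,8,8,8,8]' --travel '[[0.1,1.7,0],[0.2,4.6,0],[0.3,7.6,0],[0.5,9.4,0],[0.6,9.3,0],[0.8,7.4,0],[1,4.7,0],[1,1.9,0],[1,0,0],[1,-0.9,0]]' --dr '[[0,0,0],[0,0,0],[0,0,0],[0,0,0],[0,0,0],[0,0,0],[0,0,0],[0,0,0],[0,0,0],[0,0,0]]'

```text
clock: 12.2
position: [474.6, 214.1, 497.5]
ee_rot: [1.0, -0.017, -0.0, 0.0]
contact_force: [0.1, 0.4, -8.9]
gripper_width: 15.4
grasp_force: 59.4
```

```bash
python3 - <<'E'
from h import *
arm.get_image("scene");arm.get_image("scene")
t,th,Y=swing(25,474);np.savez("s3",t=t,th=th,Y=Y)
print(t[0],th.round(3),Y[::6].round(1).tolist())
x,e=fit(t,th,W);print(x,np.hypot(*x[1:3]),e)
now=arm.read_state()["clock"];q=W*(now-t[-1]);th0=x[1]*np.cos(q)+x[2]*np.sin(q);d0=W*(-x[1]*np.sin(q)+x[2]*np.cos(q));print(now,th0,d0)
y=plan(th0,d0,0.,12);T,s=sim(y,th0,d0);print(y.round(2).tolist())
E
```

```text
12.3 [0.048 0.047 0.047 0.049 0.051 0.048 0.049 0.052 0.054 0.055 0.055 0.058
 0.058 0.059 0.059 0.059 0.058 0.057 0.058 0.055 0.053 0.053 0.052 0.049
 0.05 ] [[474.5, 213.9, 497.5], [474.5, 213.6, 497.6], [474.5, 213.6, 497.6], [474.5, 213.7, 497.6], [474.5, 213.7, 497.6]]
[ 0.05345209 -0.00456693 -0.00336607] 0.005673386682399615 0.0008650733396651099
13.55 -0.005267698879661682 -0.010732110190366687
[0.29, 0.75, 1.13, 1.23, 1.0, 0.54, 0.08, -0.22, -0.26, -0.13, -0.0, 0.0]
```

>>> move_arm --fingers '[8,8,8,8,8,8,8,8,8,8]' --travel '[[0,-0.3,0],[0,-0.75,0],[0,-1.15,0],[0,-1.25,0],[0,-1,0],[0,-0.5,0],[0,-0.1,0],[0,0.2,0],[0,0.25,0],[0,0,0]]' --dr '[[0,0,0],[0,0,0],[0,0,0],[0,0,0],[0,0,0],[0,0,0],[0,0,0],[0,0,0],[0,0,0],[0,0,0]]'

```text
clock: 14.55
position: [474.5, 213.6, 497.6]
ee_rot: [1.0, -0.017, 0.0, -0.0]
contact_force: [-0.1, -0.9, -9.3]
gripper_width: 15.1
grasp_force: 59.3
```

```bash
python3 - <<'E'
from h import *
t,th,Y=swing(25,474);print(t[0],th.round(3),Y[-1]);x,e=fit(t,th,W);print(x,np.hypot(*x[1:3]),e)
im=arm.get_image("scene");n=np.array([np.sin(1.537),-np.cos(1.537),0]);u=np.array([np.cos(1.537),np.sin(1.537),0]);p0=np.array([475,214,200]);P=[]
for a,b,_ in gold(im):
    o,d=ray(MS,a,b);P.append(o+d*((p0-o)@n)/(d@n))
d=P[1]-P[0];print("yaw plane tilt",-np.arctan2(d[2],d@u),P,gold(im))
E
```

```text
14.55 [0.054 0.053 0.053 0.053 0.052 0.052 0.052 0.051 0.052 0.051 0.052 0.053
 0.053 0.053 0.052 0.053 0.054 0.054 0.056 0.053 0.055 0.055 0.054 0.055
 0.054] [474.53293265 213.66772323 497.58019414]
[ 0.05331783  0.00081693 -0.00124151] 0.0014861746866469858 0.0005930335431590957
yaw plane tilt 0.029014637393050966 [array([472.61911844, 143.57888507, 246.07922168]), array([477.76218673, 295.69926342, 241.66174252])] [(np.float64(287.0340557275542), np.float64(105.26006191950465), np.int32(323)), (np.float64(337.87368421052633), np.float64(94.7298245614035), np.int32(285))]
```

>>> move_arm --fingers '[8,8,8,8,8,8,8,8,8,8]' --travel '[[0,0,0],[0,0,0],[0,0,0],[0,0,0],[0,0,0],[0,0,0],[0,0,0],[0,0,0],[0,0,0],[0,0,0]]' --dr '[[0,0,0],[0,0,0],[0,0,0],[0,0,0],[0,0,0],[0,0,0],[0,0,0],[0,0,0],[0,0,0],[0,0,0]]'

```text
clock: 16.85
position: [474.5, 213.6, 497.6]
ee_rot: [1.0, -0.017, -0.0, -0.0]
contact_force: [0.0, 0.0, -9.2]
gripper_width: 15.2
grasp_force: 59.3
```

>>> move_arm --fingers '[8,8,8,8,8,8,8,8,8,8]' --travel '[[0,0,0],[0,0,0],[0,0,0],[0,0,0],[0,0,0],[0,0,0],[0,0,0],[0,0,0],[0,0,0],[0,0,0]]' --dr '[[0,0,0],[0,0,0],[0,0,0],[0,0,0],[0,0,0],[0,0,0],[0,0,0],[0,0,0],[0,0,0],[0,0,0]]'

```text
clock: 17.85
position: [474.5, 213.7, 497.6]
ee_rot: [1.0, -0.017, 0.0, 0.0]
contact_force: [0.4, -0.1, -8.7]
gripper_width: 15.1
grasp_force: 59.3
```

>>> move_arm --fingers '[8,8,8,8,8,8,8,8,8,8]' --travel '[[0,0,0],[0,0,0],[0,0,0],[0,0,0],[0,0,0],[0,0,0],[0,0,0],[0,0,0],[0,0,0],[0,0,0]]' --dr '[[0,0,0],[0,0,0],[0,0,0],[0,0,0],[0,0,0],[0,0,0],[0,0,0],[0,0,0],[0,0,0],[0,0,0]]'

```text
clock: 18.85
position: [474.5, 213.7, 497.6]
ee_rot: [1.0, -0.017, 0.0, 0.0]
contact_force: [-0.3, -0.4, -10.0]
gripper_width: 14.9
grasp_force: 59.3
```

Swing is now 0.0015 rad, and it has hung still for over 4 s. Lowering.

>>> move_arm --fingers '[8,8,8,8,8,8,8,8,8,8]' --travel '[[0,0,2],[0,0,6],[0,0,13],[0,0,22],[0,0,32],[0,0,42],[0,0,52],[0,0,62],[0,0,72],[0,0,82]]' --dr '[[0,0,0],[0,0,0],[0,0,0],[0,0,0],[0,0,0],[0,0,0],[0,0,0],[0,0,0],[0,0,0],[0,0,0]]'

```text
clock: 19.85
position: [474.6, 213.7, 414.8]
ee_rot: [1.0, -0.017, 0.0, -0.0]
contact_force: [1.2, -0.3, -9.6]
gripper_width: 15.3
grasp_force: 59.4
```

>>> move_arm --fingers '[8,8,8,8,8,8,8,8,8,8]' --travel '[[0,0,10],[0,0,20],[0,0,30],[0,0,40],[0,0,50],[0,0,60],[0,0,70],[0,0,80],[0,0,88],[0,0,93]]' --dr '[[0,0,0],[0,0,0],[0,0,0],[0,0,0],[0,0,0],[0,0,0],[0,0,0],[0,0,0],[0,0,0],[0,0,0]]'

```text
clock: 20.85
position: [474.4, 213.6, 321.6]
ee_rot: [1.0, -0.017, -0.0, 0.0]
contact_force: [-0.1, -0.0, -9.3]
gripper_width: 15.0
grasp_force: 59.3
```

>>> move_arm --fingers '[8,8,8,8,8,8,8,8,8,8]' --travel '[[0,0,2],[0,0,4],[0,0,5],[0,0,6],[0,0,7],[0,0,8],[0,0,9],[0,0,10],[0,0,11],[0,0,11.5]]' --dr '[[0,0,0],[0,0,0],[0,0,0],[0,0,0],[0,0,0],[0,0,0],[0,0,0],[0,0,0],[0,0,0],[0,0,0]]'

```text
clock: 21.85
position: [474.6, 213.7, 311.2]
ee_rot: [1.0, -0.017, 0.0, 0.0]
contact_force: [-0.3, -0.5, -4.8]
gripper_width: 14.7
grasp_force: 59.7
```

Contact with the floor has begun (9 N down to 4.8 N). A little further, slowly.

>>> move_arm --fingers '[8,8,8,8]' --travel '[[0,0,0.4],[0,0,0.7],[0,0,0.7],[0,0,0.7]]' --dr '[[0,0,0],[0,0,0],[0,0,0],[0,0,0]]'

```text
clock: 22.25
position: [474.6, 213.7, 311.1]
ee_rot: [1.0, -0.017, 0.0, -0.0]
contact_force: [-2.8, -1.1, -1.1]
gripper_width: 14.8
grasp_force: 60.6
```

```bash
python3 - <<'E'
from h import *
im=arm.get_image("scene");a=arm.get_image("wrist");print(gold(im),arm.read_state()["contact_force"],arm.read_state()["wrist_torque"])
o=np.zeros((384,800,3),np.uint8);o[:,:400]=cv2.resize(im[70:220,220:385],(400,384));o[:,400:]=cv2.resize(a,(400,384));cv2.imwrite("pics/d1.png",o[:,:,::-1])
E
```

```text
[(np.float64(281.90731707317076), np.float64(155.17073170731706), np.int32(205)), (np.float64(326.75), np.float64(143.69886363636363), np.int32(176))] [-3.72224908 -1.25236438  1.50639284] [-0.29567944  1.06032746  0.00153361]
```

View pics/d1.png

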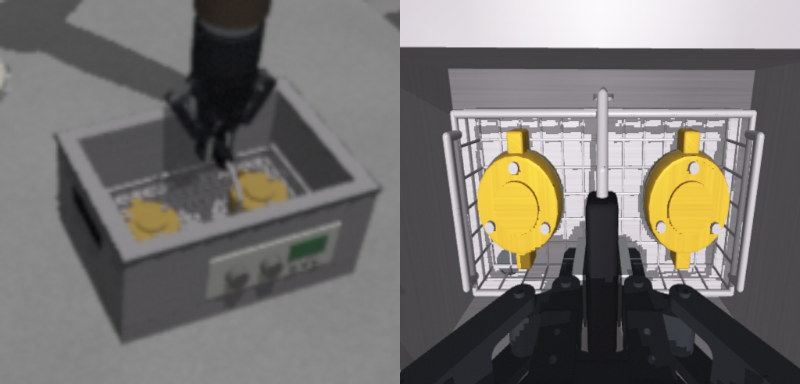

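The basket stands in the bath on its floor, centred and square (wrist crop: rails at x 450 and 760, evenly inside the walls). Release slowly, then rise.

>>> move_arm --fingers '[16,20,26,34,42,52,62,72,80,85]' --travel '[[0,0,0],[0,0,0],[0,0,0],[0,0,0],[0,0,0],[0,0,0],[0,0,0],[0,0,0],[0,0,0],[0,0,0]]' --dr '[[0,0,0],[0,0,0],[0,0,0],[0,0,0],[0,0,0],[0,0,0],[0,0,0],[0,0,0],[0,0,0],[0,0,0]]'

```text
clock: 23.35
position: [474.5, 213.7, 310.4]
ee_rot: [1.0, -0.017, 0.0, -0.0]
contact_force: [-0.1, 0.4, 0.5]
gripper_width: 84.9
grasp_force: 0.1
```

```bash
python3 - <<'E'
from h import *
for i in range(6):a=arm.get_image("wrist")
s=arm.read_state();print(s["clock"],s["gripper_width"],s["contact_force"],s["position"]);cv2.imwrite("pics/r1.png",a[:,:,::-1])
E
```

```text
23.65 84.8973848950991 [ 0.22467125 -0.92043849 -0.42713568] [474.52939726 213.68163429 310.38335437]
```

View pics/r1.png

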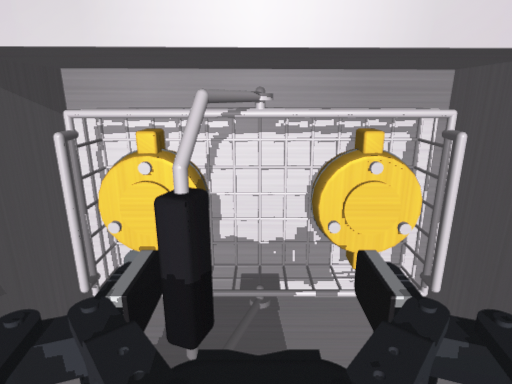

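The bail leans gently towards the left finger and the basket stands square on the floor. Lift straight up slowly.

>>> move_arm --fingers '[85,85,85,85,85,85,85,85,85,85]' --travel '[[0,0,-1],[0,0,-3],[0,0,-6],[0,0,-10],[0,0,-15],[0,0,-22],[0,0,-32],[0,0,-45],[0,0,-62],[0,0,-80]]' --dr '[[0,0,0],[0,0,0],[0,0,0],[0,0,0],[0,0,0],[0,0,0],[0,0,0],[0,0,0],[0,0,0],[0,0,0]]'

```text
clock: 24.65
position: [474.4, 213.6, 391.6]
ee_rot: [1.0, -0.017, 0.0, -0.0]
contact_force: [0.3, -0.3, -0.0]
gripper_width: 84.7
grasp_force: 0.0
```

>>> move_arm --fingers '[85,85,85,85,85,85,85,85,85,85]' --travel '[[0,0,-20],[0,0,-40],[0,0,-60],[0,0,-80],[0,0,-95],[0,0,-105],[0,0,-110],[0,0,-110],[0,0,-110],[0,0,-110]]' --dr '[[0,0,0],[0,0,0],[0,0,0],[0,0,0],[0,0,0],[0,0,0],[0,0,0],[0,0,0],[0,0,0],[0,0,0]]'

```text
clock: 25.65
position: [474.5, 213.6, 499.5]
ee_rot: [1.0, -0.017, -0.001, 0.001]
contact_force: [-0.4, 0.5, -0.5]
gripper_width: 85.1
grasp_force: 0.0
```

```bash
python3 - <<'E'
from h import *
a=arm.get_image("wrist");b=arm.get_image("scene");s=arm.read_state();print(s["clock"],s["contact_force"],s["position"],gold(b))
o=np.zeros((384,800,3),np.uint8);o[:,:400]=cv2.resize(b[70:280,200:410],(400,384));o[:,400:]=cv2.resize(a,(400,384));cv2.imwrite("pics/f1.png",o[:,:,::-1])
E
```

```text
25.75 [ 0.62117194  0.32570235 -0.59760824] [474.5381313  213.69014451 499.65154827] [(np.float64(281.81188118811883), np.float64(155.26237623762376), np.int32(202)), (np.float64(321.15671641791045), np.float64(144.38805970149255), np.int32(134))]
```

View pics/f1.png

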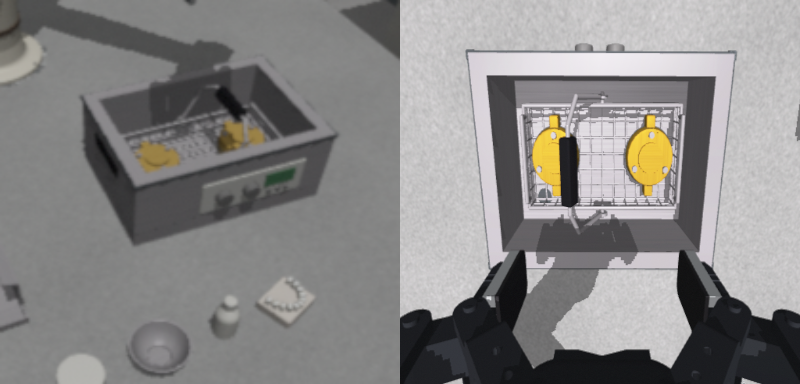

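The basket stands flat and centred in the bath, the bail is on its stop, the gripper is clear, and the other items are untouched.

```bash
python3 -c "from bench import arm;print(arm.job_done())"
```

```text
the job is handed in; nothing more can be done
None
```

The job is handed in: the basket was drawn from under the lip, carried over, held level and still (about 0.0015 rad of swing) over the bath's mouth for about 4 s, set down gently on the bath floor and released at about 26 s; the bowl, bottle, tub and plaster model were left alone.

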